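# Build a two-post kiln stand and load it with glass

### The job

Build the small kiln stand on the grey kiln plate and load it: stand the tall white post on the middle of the thin dark pad and the short terracotta post on the middle of the thick cream pad, then lay the long batt level across both posts, centred over the plate and in line with it. Then gently set the amber glass on the batt straight above the white post and, last, the purple glass on the batt straight above the terracotta post, and leave the green vase alone.

Things in the scene. Friction and masses are not known exactly. Their poses are not given: they have to be found in the camera images.
- plate: fixed grey kiln plate lying on the bench, 90 (x) x 200 (y) x 12 mm high; origin at the centre of its underside; its y axis runs along its length, through the middles of both pads. The finished batt is centred above this origin
- pad_thin: fixed thin dark steel pad on the plate, 60 x 60 mm, 12 mm thick (top 24 mm above the bench); origin at the centre of its underside, on the plate's long axis, 55 mm from the plate's centre towards one end or the other (the other pad is at the opposite side)
- pad_thick: fixed thick cream firebrick pad on the plate, 60 x 60 mm, 32 mm thick (top 44 mm above the bench); origin at the centre of its underside, on the plate's long axis, 55 mm from the plate's centre opposite to the thin pad
- post_tall: loose white ceramic kiln post, upright cylinder 44 mm across and 60 mm high, small dark spot in its top; origin at the centre of its underside; about 140 g; stands on the bench at the start
- post_short: loose terracotta kiln post, upright cylinder 44 mm across and 40 mm high, small dark spot in its top; origin at the centre of its underside; about 100 g; stands on the bench at the start. With each post on its own pad both tops are 84 mm above the bench
- batt: loose off-white kiln batt, a plain slab 54 (x) x 170 (y) x 12 mm, lying flat on the bench beyond the plate at the start; origin at the centre of its underside, y along its length; about 240 g; either way round is right
- amber: loose piece of amber (orange) glass, a squat rounded pebble, upright axis z; 45 mm across over the near-vertical band from 11 to 29 mm of its height, 40 mm high, flat foot 34 mm across; origin at the centre of its underside; about 110 g
- purple: loose piece of purple glass, a squat rounded pebble, upright axis z; 45 mm across over the near-vertical band from 11 to 29 mm of its height, 40 mm high, flat foot 34 mm across; origin at the centre of its underside; about 110 g
- vase: loose green glass bud vase, 50 mm across, 60 mm high, with a narrow neck, standing towards the far left of the bench; origin at the centre of its underside; not to be moved
Things that resemble listed ones, but are neither listed nor needed, are in the scene too. Of the things like the purple, leave any that is red or turquoise; of the rest the larger one is meant.

How it is judged:
By the outcome, as a careful person would: the job done as asked, in the order asked, and still so for the second after the job is handed in, with the robot touching nothing.
It also fails if it takes over 122 s, if anything falls off the work surface, if the arm or the gripper's body presses on something with over 40 N, if the wrist force passes 120 N, or if a joint passes its speed limit or range.

### The arm

A 7-joint arm with a two-finger parallel gripper is mounted at the origin on the work surface. World frame = base frame: x ahead of the robot, y to its left, z up, the work surface at z = 0. Lengths are in m, angles in rad, forces in N, time in s.
With the tool pointing down it reaches from about 0.4 to 0.85 m from the base axis. Payload 4.5 kg.
Tool frame: the origin (TCP) lies on the front face of the gripper's body, between the roots of the fingers; the fingertips stand 64 mm ahead of it and the grasp point (between the pads) lies 45 mm ahead of it; z points along the fingers, y is the line along which they close (so a half turn about z gives the same grasp; the last joint's range is limited). The gripper opens to 88 mm and grips with 3 to 60 N. Pads are 18 mm wide; open, the fingers measure 123 mm over their backs; the gripper's body (75 mm by 187 mm) begins 45 mm behind the grasp point.
Start: joints at [0.034, 0.689, -0.195, 1.565, 0.157, 0.902, -0.215], TCP at [0.625, 0, 0.303] pointing down, gripper open.
Joint ranges: [-3.01, 3.01], [-0.46, 2.08], [-1.47, 1.51], [0.13, 2.56], [-1, 4.14], [0.04, 2.09], [-2.66, 2.66]. Speed limits (rad/s): [2.57, 2.57, 3.14, 3.14, 3.14, 3.14, 3.14].

### API

Orientations are given as a unit quaternion [x, y, z, w].
In Python, from plant import get_state, get_image, camera_info, ticket gives the robot as it stands.
- The arm moves only by the shell command python3 -m inch 'ROWS'. ROWS is JSON, a list of rows, each a list of 3 entries, a list of its own where there are three numbers: the shift along the tool's x, y, z in cm, then the turn, a rotation vector about the tool's x, y, z in rad, then the closure, from -1 (fully open) to 1 (shut). In form: [[[dx, dy, dz], [ax, ay, az], jaw], ...]. A call has 1 to 10 rows; each row is the pose to reach, as a shift and turn from the pose commanded when the call began, along the tool's axes at that moment; what a row does not reach only later rows make up. A row lasts 1/12 s, in which the tool goes at most 41.7 mm and 7.16 degrees, less where a joint would pass 70% of its speed; a pose out of reach is approached as far as the arm can. A call with a gripper value outside its range is refused whole. The fingers move at their own pace and stop on an object; the grip force is fixed at half the most. Time passes only in rows, so rows that repeat a pose let the fingers close. It gives the time, the measured TCP pose, the force, the opening and the grip force at its end, in the units of the state.
- get_state(): the state, without advancing time (a new reading comes with each control period).
- get_image(name): name is "scene" or "side" or "wrist"; returns the picture (480x640x3 uint8, red, green, blue); there is no depth.
- camera_info(name): a dict with "fov_y" (degrees; the focal length in pixels is half the picture's height over the tangent of half this angle, whatever the lens; pixels are square), "cx", "cy" (the principal point, pixels), "R" (3x3) and "t" (3): a world point X has camera coordinates R X + t; the wrist camera has in their place "hand_eye" (4x4, takes a point from camera to tool coordinates, whose origin is the TCP and whose axes are the flange's). Camera axes: x right, y down, z forward; pixel columns grow to the right and rows downward; lengths in m; the calibration is good to about 2 mm. The wrist camera is an equidistant fisheye: a pixel r from the principal point sees the ray r / f radians off the axis. A picture is of the moment at which its call begins: read the wrist's pose just before it. camera_info takes no time and is no camera call.
- ticket.job_done(): hands the job in; it is judged then, once.
The state is a dict: "t": time; "joint_pos": joint angles; "joint_vel": joint speeds; "tau": joint torques, N m; "position": TCP position; "tcp_rot": TCP orientation; "contact_force": force on the tool from outside, world axes, zero at the start; "torque": the same for the moment, N m; "finger_gap": opening from 0.0 (shut) to 1.0 (fully open); "gripper_force": force on a finger pad.
Only numpy, scipy, OpenCV 4.12 (cv2) and the standard library are available. Lean on these libraries where they do the work, as an engineer would, in place of code of your own. Each camera call takes 0.05 s, during which the arm holds its last target. There are 200 camera calls.

## Working session

There is one attempt and no reset: what is moved stays moved. The work goes in short steps, Python scripts to look and compute and a shell command to move; the robot and the scene stay as the last step left them, time stands still between calls to the robot, and variables do not carry over. Pictures are saved under pics/ and viewed, at most 14 in all, crops included, and the job is handed in when it is done.

```bash
ls; mkdir -p pics; python3 - <<'E'
from plant import get_state,get_image,camera_info
import cv2,numpy as np
s=get_state();print(s)
for n in("scene","side","wrist"):
    print(n,camera_info(n)); cv2.imwrite(f"pics/{n}0.png",get_image(n)[:,:,::-1])
E
```

```text
pics
{'t': 0.0, 'joint_pos': array([ 0.03380091,  0.69000727, -0.19452261,  1.56632841,  0.15729716,
        0.90250822, -0.21509033]), 'joint_vel': array([-0.00060278,  0.00254891, -0.00012698, -0.00039626,  0.00044011,
        0.00154331, -0.00236919]), 'tau': array([ 3.38560185e-04, -5.27571630e+01, -1.26686912e+00, -1.53434461e+01,
       -5.26333472e-02,  6.56995355e-03,  1.65937727e-04]), 'position': array([ 6.24486647e-01, -3.71717825e-05,  3.01899775e-01]), 'tcp_rot': array([ 7.07072484e-01,  7.07140465e-01, -7.00255517e-04, -6.11361501e-04]), 'contact_force': array([-0.46176181, -0.21530521, -0.91909124]), 'torque': array([-0.01075478, -0.0736447 , -0.02033772]), 'gripper_force': 0.0, 'finger_gap': 1.0004417334648443}
scene {'fov_y': 52.65896092598764, 'cx': 316.24315771601454, 'cy': 246.5964364009721, 'R': array([[ 0.11381649,  0.99336217, -0.01665579],
       [ 0.62508852, -0.08463125, -0.77595225],
       [-0.77221121,  0.07790482, -0.63057171]]), 't': array([-0.06023375, -0.29985964,  1.26689856])}
side {'fov_y': 48.02253866578336, 'cx': 325.33695080721566, 'cy': 244.0093389511277, 'R': array([[-0.83418527, -0.55147221,  0.00365136],
       [-0.4260145 ,  0.64017871, -0.63928308],
       [ 0.35020933, -0.53483607, -0.76896281]]), 't': array([0.43291359, 0.25228393, 0.8618049 ])}
wrist {'fov_y': 65.70646984690485, 'cx': 316.05575455316097, 'cy': 248.6972245768811, 'hand_eye': array([[ 1.51436680e-03, -9.55447369e-01, -2.95157639e-01,
         7.70025138e-02],
       [ 9.99998643e-01,  1.63830436e-03, -1.72615680e-04,
         5.02520097e-04],
       [ 6.48483243e-04, -2.95156977e-01,  9.55448553e-01,
        -8.20774184e-02],
       [ 0.00000000e+00,  0.00000000e+00,  0.00000000e+00,
         1.00000000e+00]])}
```

View pics/scene0.png

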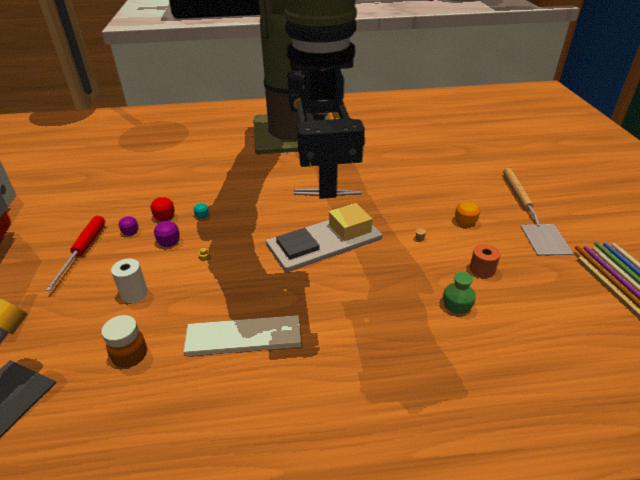

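View pics/side0.png

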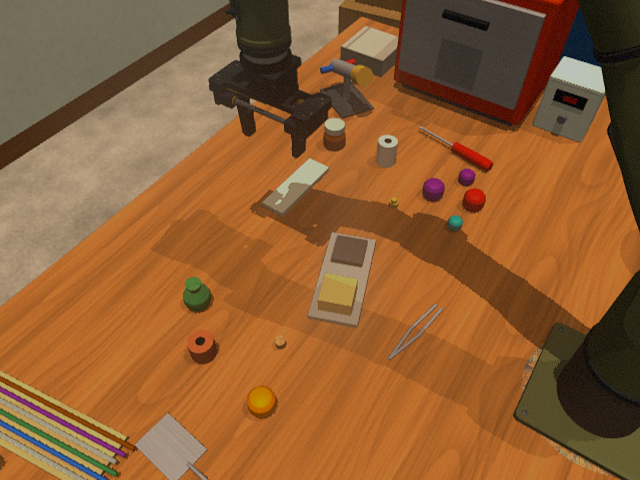

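View pics/wrist0.png

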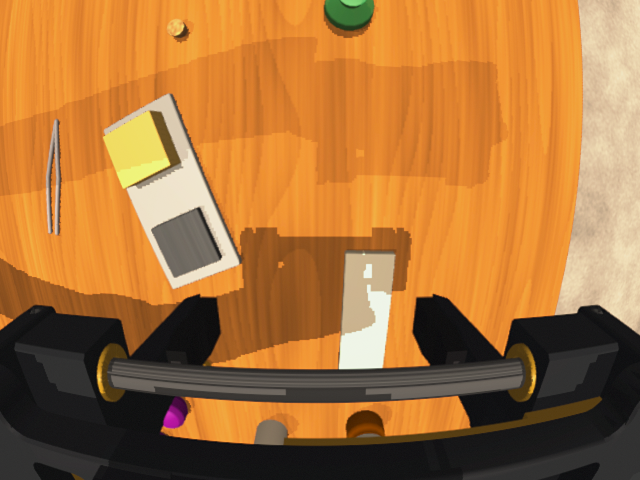

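Candidates for purple (scene px): large purple (167,234), small purple (128,226), red (163,208), turquoise (201,211), so I choose (167,234). White post: (129,281), against the white-lidded jar (125,342). Terracotta post: (485,262), against a small tan peg (420,235). Amber: (467,214), against the small yellow bit (204,254). The next composite checks these up close.

```bash
python3 - <<'E'
import cv2,numpy as np
S=cv2.imread("pics/scene0.png");D=cv2.imread("pics/side0.png");W=cv2.imread("pics/wrist0.png")
c=np.zeros((600,800,3),np.uint8)
def put(I,x0,x1,y0,y1,X,Y,z):
    t=cv2.resize(I[y0:y1,x0:x1],None,fx=z,fy=z,interpolation=cv2.INTER_CUBIC);c[Y:Y+t.shape[0],X:X+t.shape[1]]=t
put(S,260,390,200,270,0,0,3); put(S,180,305,310,360,400,0,3)
put(D,300,385,225,330,0,220,3); put(D,255,335,155,220,260,220,3)
put(S,105,205,190,310,510,220,2.8)
put(D,370,500,120,220,260,420,1.8)
cv2.imwrite("pics/comp0.png",c)
E
```

```text
(no output)
```

View pics/comp0.png

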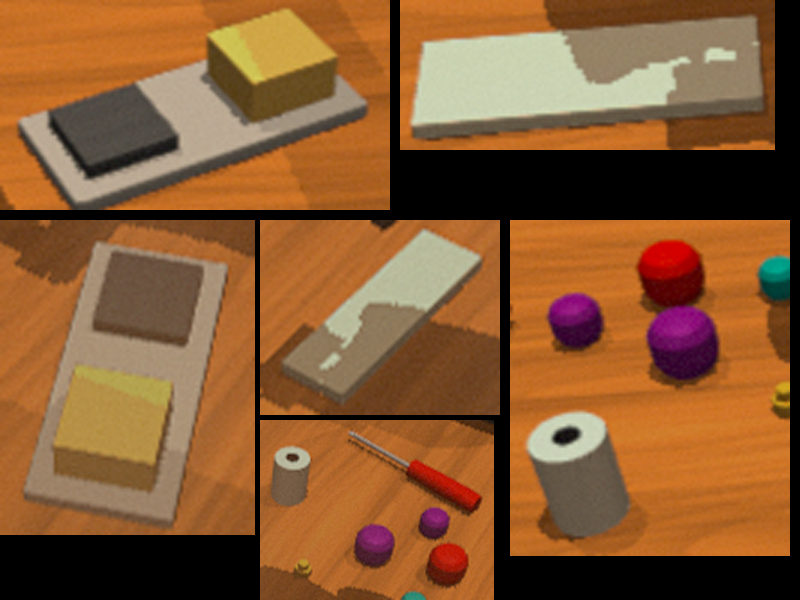

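The composite confirms the choice. The purple at scene (167,234) is larger than the one at (128,226), and the white post has its dark spot at scene (125,267) and side (388,141). Thin pad is at scene (298,243), thick at (350,217). Next I triangulate.

```bash
cat > h.py <<'E'
import numpy as np,cv2
from scipy.optimize import least_squares
from scipy.spatial.transform import Rotation as Ro
from plant import get_state,get_image,camera_info
def proj(n,X,pose=None):
    c=camera_info(n);f=240/np.tan(np.radians(c["fov_y"]/2));X=np.atleast_2d(X)
    if n=="wrist":
        p,R=pose;H=np.array(c["hand_eye"]);T=(X-p)@R;P=(T-H[:3,3])@H[:3,:3]
        r=np.hypot(P[:,0],P[:,1]);th=np.arctan2(r,P[:,2]);return P[:,:2]/r[:,None]*th[:,None]*f+[c["cx"],c["cy"]]
    P=X@np.array(c["R"]).T+c["t"];return P[:,:2]/P[:,2:]*f+[c["cx"],c["cy"]]
def pose():
    s=get_state();return np.array(s["position"]),Ro.from_quat(s["tcp_rot"]).as_matrix()
def tri(obs): # [(cam,px,pose)]
    g=lambda X:np.concatenate([(proj(n,X,p)[0]-u) for n,u,p in obs])
    r=least_squares(g,[.6,0,.03]);return r.x,np.abs(r.fun).max()
def rect(hx,hy,cx=0,cy=0):return np.array([[-hx,-hy],[hx,-hy],[hx,hy],[-hx,hy]])+[cx,cy]
def fitslab(sets,x0): # sets: (cam,px list,local Nx3,pose); params x,y,yaw
    def g(v):
        c,s=np.cos(v[2]),np.sin(v[2]);R=np.array([[c,-s,0],[s,c,0],[0,0,1]])
        return np.concatenate([(proj(n,L@R.T+[v[0],v[1],0],p)-u).ravel() for n,u,L,p in sets])
    r=least_squares(g,x0,loss="soft_l1");return r.x,np.sqrt(np.mean(g(r.x)**2))
E
python3 - <<'E'
from h import *
A=np.array
P={ "purple":((166.8,233.9),(433.3,189.4)),"amber":((467,214),(261,401)),"tallspot":((125,267.1),(387.8,141.1)),"shortspot":((486,251.5),(201,341.5)),
"vase top":((463,279),(194,284))}
for k,(a,b) in P.items(): print(k,*tri([("scene",A(a),None),("side",A(b),None)]))
def quad(n,a,b):
    X=A([tri([("scene",A(p),None),("side",A(q),None)])[0] for p,q in zip(a,b)]);c=X.mean(0);e=X[3]-X[0];e2=X[1]-X[0]
    print(n,c.round(4),"z",X[:,2].round(3),"len",np.linalg.norm(e).round(4),np.linalg.norm(e2).round(4),np.degrees(np.arctan2(e2[1],e2[0])).round(1));return c
# orders: matched corners
th_s=[(276.7,239.3),(289.3,255),(319,246.3),(305,228.7)];th_d=[(368,240.7),(336,235.3),(331.7,260),(362,262.7)]
tk_s=[(329.3,214.7),(344.7,227.7),(372,219),(356,203.7)];tk_d=[(357.7,278.7),(325.3,274),(319,300.7),(353,306.7)]
b_s=[(188,324),(299,316),(301,342.7),(184.7,352)];b_d=[(328.7,168.3),(282.7,212.7),(263,203.7),(310,158.7)]
a=quad("thin",th_s,th_d);b=quad("thick",tk_s,tk_d);c=quad("batt",b_s,b_d)
print("mid",(a+b)/2,"axis deg",np.degrees(np.arctan2(*(b-a)[1::-1])),np.linalg.norm((b-a)[:2]))
pl_s=[(267,242.3),(286,265.7),(382,234.3)];pl_d=[(375.7,240),(332.3,232.3),(309,316.3)]
quad("plate3",pl_s,pl_d)
E
```

```text
purple [ 0.4255839  -0.27039907  0.01807335] 0.9587040157016418
amber [0.4414978  0.30176141 0.01842497] 1.0708666680191072
tallspot [ 0.56203623 -0.30997459  0.05909135] 0.8365555668076183
shortspot [0.57925529 0.28131619 0.03936853] 0.8177406246854275
vase top [0.65687344 0.2098751  0.05684821] 1.3978043655745864
thin [ 0.4864 -0.0308  0.0208] z [0.019 0.024 0.018 0.022] len 0.0579 0.061 21.4
thick [0.4462 0.0715 0.0403] z [0.038 0.042 0.041 0.04 ] len 0.0612 0.0572 24.1
batt [ 0.6801 -0.128   0.0092] z [0.01  0.01  0.008 0.009] len 0.053 0.1685 88.2
mid [0.46629886 0.02037369 0.03056394] axis deg 111.445353811422 0.10991661091836681Traceback (most recent call last):
  File "<stdin>", line 16, in <module>
  File "<stdin>", line 7, in quad
IndexError: index 3 is out of bounds for axis 0 with size 3
```

```bash
python3 -m inch '[[[-38,-12.5,3],[0,0,0],-1],[[-38,-12.5,3],[0,0,0],-1],[[-38,-12.5,3],[0,0,0],-1],[[-38,-12.5,3],[0,0,0],-1],[[-38,-12.5,3],[0,0,0],-1],[[-38,-12.5,3],[0,0,0],-1],[[-38,-12.5,3],[0,0,0],-1],[[-38,-12.5,3],[0,0,0],-1],[[-38,-12.5,3],[0,0,0],-1],[[-38,-12.5,3],[0,0,0],-1]]'
python3 -m inch '[[[0,0,0],[0,0,0],-1],[[0,0,0],[0,0,0],-1],[[0,0,0],[0,0,0],-1]]'
python3 - <<'E'
from h import *
p,R=pose();I=get_image("wrist")[:,:,::-1];np.savez("w1.npz",p=p,R=R);print(p,R.round(4).tolist())
cv2.imwrite("pics/w1.png",I)
print(proj("wrist",[[.4256,-.2704,.02],[.562,-.31,.06],[.4864,-.0308,.024]],(p,R)))
E
```

```text
t: 0.98
position: [0.4968, -0.3853, 0.272]
tcp_rot: [0.709, 0.705, -0.002, 0.0]
contact_force: [-0.8, -0.1, 1.0]
finger_gap: 1.0
gripper_force: 0.0
t: 1.23
position: [0.5005, -0.3787, 0.2725]
tcp_rot: [0.707, 0.707, 0.001, -0.0]
contact_force: [0.1, 1.0, 0.6]
finger_gap: 1.001
gripper_force: 0.0
[ 0.50052094 -0.37871281  0.27249104] [[-0.0011, 1.0, 0.0003], [1.0, 0.0011, 0.0016], [0.0016, 0.0003, -1.0]]
[[ 232.25018093  105.3314615 ]
 [ 393.00094348  149.85484051]
 [ 301.98724818 -117.09455758]]
```

View pics/w1.png

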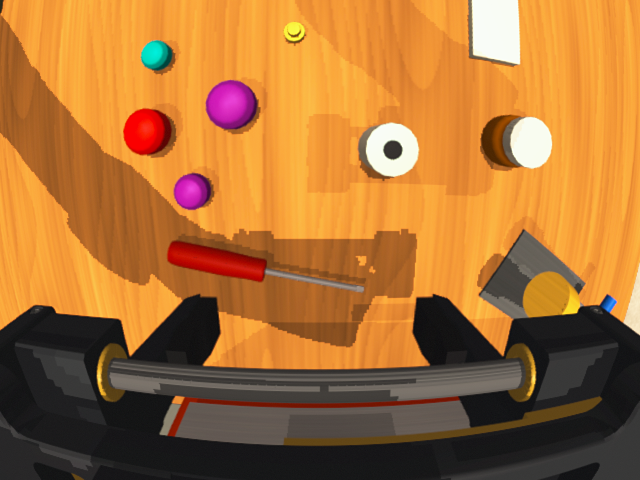

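The wrist view at (231,104) purple and (393,150) post spot matches the predictions to about 1 px. Next I refine everything with a joint fit.

```bash
python3 - <<'E'
from h import *
A=np.array;z=np.load("w1.npz");W1=(z["p"],z["R"])
W0=(A([.624487,-.000037,.3019]),Ro.from_quat([.70707248,.70714047,-.00070026,-.00061136]).as_matrix())
def ray(u,h,W): return least_squares(lambda v:proj("wrist",[[v[0],v[1],h]],W)[0]-u,[.45,-.3]).x
for n,u,h in(("red",(147,131),.02),("small",(192,191),.016),("turq",(156,55),.014),("purple",(231.5,104),.02),("tall",(393,149.7),.06),("jar",(531,142),.065),("driver",(220,260),.012)):print(n,ray(u,h,W1).round(4))
print("tall",tri([("scene",A((125,267.1)),None),("side",A((387.8,141.1)),None),("wrist",A((393,149.7)),W1)]))
print("purple",tri([("scene",A((166.8,233.9)),None),("side",A((433.3,189.4)),None),("wrist",A((231.5,104)),W1)]))
def L(q,h): return np.c_[q,np.full(len(q),h)]
# plate local: +y toward thick. corner order: (-,-),(+,-),(+,+),(-,+)
thin=L(rect(.03,.03,0,-.055),.024);thick=L(rect(.03,.03,0,.055),.044);pl=L(rect(.045,.1),.012)
th_s=[(276.7,239.3),(289.3,255),(319,246.3),(305,228.7)];th_d=[(368,240.7),(336,235.3),(331.7,260),(362,262.7)]
tk_s=[(329.3,214.7),(344.7,227.7),(372,219),(356,203.7)];tk_d=[(357.7,278.7),(325.3,274),(319,300.7),(353,306.7)]
sets=[("scene",A(th_s),thin,None),("side",A(th_d),thin,None),("scene",A(tk_s),thick,None),("side",A(tk_d),thick,None),
("scene",A([(267,242.3),(286,265.7),(382,234.3)]),pl[:3],None),("side",A([(375.7,240),(332.3,232.3),(309,316.3),(357.3,325)]),pl,None)]
w=[("wrist",A([(173,288),(241,263),(171,95)]),pl[:3],W0)]
for s in(sets[::2],sets[1::2],w,sets+w):
    v,e=fitslab(s,[.466,.02,.37]);print("plate",v[:2].round(4),np.degrees(v[2]).round(2),e)
b=L(rect(.027,.085),.012)
bs=[("scene",A([(188,324),(184.7,352),(301,342.7),(299,316)]),b,None),("side",A([(328.7,168.3),(310,158.7),(263,203.7),(282.7,212.7)]),b,None)]
w=[("wrist",A([(395,253),(346,252)]),b[2:],W0)]
for s in(bs[:1],bs[1:],w,bs+w):
    v,e=fitslab(s,[.68,-.128,0]);print("batt",v[:2].round(4),np.degrees(v[2]).round(2),e)
E
```

```text
red [ 0.3403 -0.2882]
small [ 0.3829 -0.3488]
turq [ 0.3475 -0.2131]
purple [ 0.4249 -0.2691]
tall [ 0.562  -0.3099]
jar [ 0.6862 -0.294 ]
driver [ 0.4054 -0.4191]
tall (array([ 0.56214839, -0.30990761,  0.05917551]), np.float64(0.8044211369879406))
purple (array([ 0.42489314, -0.26933015,  0.01870454]), np.float64(1.2123200665428442))
plate [0.4721 0.0221] 21.46 1.4061848011864726
plate [0.4643 0.0195] 21.54 0.7172387692787429
plate [0.467 0.023] 20.44 1.9320506832361655
plate [0.4659 0.0213] 21.16 1.6488523541172804
batt [ 0.6835 -0.1265] -1.64 0.5652404980459786
batt [ 0.6778 -0.1294] -1.0 0.6723210363146518
batt [ 0.6805 -0.1271] -1.19 0.4178399611853853
batt [ 0.6809 -0.1271] -1.13 1.1932987441676195
```

```bash
python3 -m inch '[[[6.9,6.15,9],[0,0,0],-1],[[6.9,6.15,9],[0,0,0],-1],[[6.9,6.15,9],[0,0,0],-1],[[6.9,6.15,9],[0,0,0],-1],[[6.9,6.15,12],[0,0,0],-1],[[6.9,6.15,15],[0,0,0],-1],[[6.9,6.15,18],[0,0,0],-1],[[6.9,6.15,18.7],[0,0,0],-1],[[6.9,6.15,18.7],[0,0,0],-1],[[6.9,6.15,18.7],[0,0,0],-1]]'
python3 -m inch '[[[0,0,0],[0,0,0],1],[[0,0,0],[0,0,0],1],[[0,0,0],[0,0,0],1],[[0,0,0],[0,0,0],1],[[0,0,0],[0,0,0],1],[[0,0,0],[0,0,0],1],[[0,0,0],[0,0,0],1],[[0,0,0],[0,0,0],1]]'
```

```text
t: 2.12
position: [0.5624, -0.3103, 0.0867]
tcp_rot: [0.707, 0.708, 0.0, 0.0]
contact_force: [0.2, 0.1, -0.2]
finger_gap: 0.999
gripper_force: 0.0
t: 2.78
position: [0.5615, -0.311, 0.0859]
tcp_rot: [0.707, 0.707, 0.0, 0.0]
contact_force: [-0.3, -0.9, 2.0]
finger_gap: 0.489
gripper_force: 30.0
```

```bash
python3 -m inch '[[[0,0,-4],[0,0,0],1],[[0,0,-8],[0,0,0],1],[[4,-2,-12],[0,0,0],1],[[8,-5,-14],[0,0,0],1],[[12,-8,-14],[0,0,0],1],[[16,-8,-14],[0,0,0],1],[[18,-8,-14],[0,0,0],1],[[18,-8,-14],[0,0,0],1],[[18,-8,-14],[0,0,0],1],[[18,-8,-14],[0,0,0],1]]'
python3 -m inch '[[[0,0,0],[0,0,0],1],[[0,0,0],[0,0,0],1]]'
python3 - <<'E'
from h import *
p,R=pose();I=get_image("wrist")[:,:,::-1];np.savez("w2.npz",p=p,R=R)
c=np.array([.4665,.0213]);a=np.radians(21.3);M=np.array([[np.cos(a),-np.sin(a)],[np.sin(a),np.cos(a)]])
for q,h,col in((rect(.045,.1),.012,1),(rect(.03,.03,0,-.055),.024,2),(rect(.03,.03,0,.055),.044,3)):
    print(proj("wrist",np.c_[q@M.T+c,np.full(4,h)],(p,R)).round(0).tolist())
u=proj("wrist",[[*c,.02]],(p,R))[0];print(u,p)
x0,y0=max(0,int(u[0])-130),max(0,int(u[1])-110);print(x0,y0)
cv2.imwrite("pics/w2.png",cv2.resize(I[y0:y0+220,x0:x0+260],None,fx=2.7,fy=2.7,interpolation=cv2.INTER_CUBIC))
E
```

```text
t: 3.62
position: [0.4818, -0.1309, 0.2257]
tcp_rot: [0.707, 0.708, -0.0, 0.0]
contact_force: [-0.5, -0.5, -1.8]
finger_gap: 0.488
gripper_force: 30.0
t: 3.78
position: [0.4817, -0.1328, 0.2254]
tcp_rot: [0.708, 0.706, -0.0, 0.0]
contact_force: [-0.3, -0.6, -1.9]
finger_gap: 0.493
gripper_force: 30.0
[[289.0, 178.0], [395.0, 138.0], [303.0, -72.0], [203.0, -33.0]]
[[299.0, 154.0], [373.0, 126.0], [344.0, 54.0], [270.0, 82.0]]
[[241.0, 18.0], [320.0, -11.0], [290.0, -73.0], [215.0, -44.0]]
[295.19097594  39.909167  ] [ 0.48169608 -0.13282026  0.22543754]
165 0
```

View pics/w2.png

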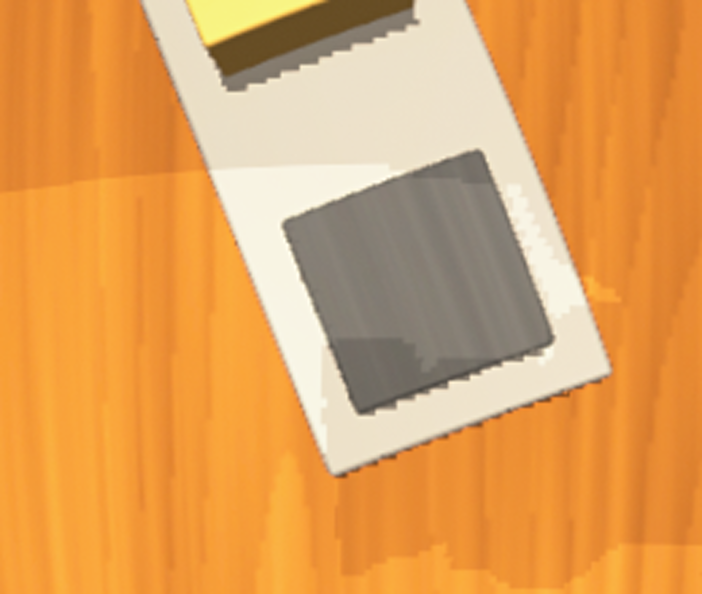

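The crop shows the thin pad corners at full-picture (298.7,152.2), (369.4,126.3), (343.5,55.9) and (270.6,82.2), within 1–3 px of the prediction. The yaw looks slightly smaller, so I compute it.

```bash
python3 - <<'E'
from h import *
z=np.load("w2.npz");W=(z["p"],z["R"])
def ray(u,h): return least_squares(lambda v:proj("wrist",[[v[0],v[1],h]],W)[0]-u,[.45,-.03]).x
f=lambda q:np.array([165+q[0]/2.7,q[1]/2.7])
T=np.array([ray(f(q),.024) for q in((361,411),(552,341),(482,151),(285,222))]);print("thin",T.mean(0).round(4))
ang=lambda d:np.degrees(np.arctan2(d[1],d[0])).round(2)
print([ang(T[1]-T[0]),ang(T[2]-T[3]),ang(T[2]-T[1])-90,ang(T[3]-T[0])-90])
E1=[ray(f(q),.012) for q in((145,0),(325,452))];E2=[ray(f(q),.012) for q in((465,0),(603,356))];E3=[ray(f(q),.012) for q in((338,471),(605,377))]
print(ang(E1[0]-E1[1])-90,ang(E2[0]-E2[1])-90,ang(E3[1]-E3[0]))
n=np.array([np.cos(np.radians(21)),np.sin(np.radians(21))]);print("axis offset of thin centre", T.mean(0)@n, (np.mean(E1,0)@n+np.mean(E2,0)@n)/2, np.mean(E2,0)@n-np.mean(E1,0)@n)
d=np.array([-n[1],n[0]]);print(np.mean(E3,0)@d+.1, T.mean(0)@d+.055, "c est")
E
```

```text
thin [ 0.4857 -0.03  ]
[np.float64(20.8), np.float64(20.38), np.float64(19.879999999999995), np.float64(21.049999999999997)]
20.739999999999995 20.269999999999996 20.07
axis offset of thin centre 0.44268197477866195 0.44273008218963783 0.08702218503726677
-0.14592660197527887 -0.14705177396593597 c est
```

```bash
python3 -m inch '[[[4,0.2,3],[0,0,0],1],[[8,0.4,5],[0,0,0],1],[[10.2,0.4,7],[0,0,0],1],[[10.2,0.4,8.5],[0,0,0],1],[[10.2,0.4,9.5],[0,0,0],1],[[10.2,0.4,10.3],[0,0,0],1],[[10.2,0.4,10.8],[0,0,0],1],[[10.2,0.4,11],[0,0,0],1],[[10.2,0.4,11.2],[0,0,0],1],[[10.2,0.4,11.2],[0,0,0],1]]'
python3 -m inch '[[[0,0,0],[0,0,0],1],[[0,0,0],[0,0,0],1]]'
```

```text
t: 4.67
position: [0.4858, -0.0299, 0.114]
tcp_rot: [0.708, 0.706, 0.0, 0.0]
contact_force: [-0.3, -0.2, -1.8]
finger_gap: 0.489
gripper_force: 30.0
t: 4.83
position: [0.4858, -0.0293, 0.1142]
tcp_rot: [0.707, 0.707, 0.0, 0.0]
contact_force: [0.4, 1.4, -1.8]
finger_gap: 0.493
gripper_force: 30.0
```

```bash
python3 -m inch '[[[-0.1,0,0.1],[0,0,0],1],[[-0.1,0,0.2],[0,0,0],1],[[-0.1,0,0.3],[0,0,0],1],[[-0.1,0,0.35],[0,0,0],1],[[-0.1,0,0.35],[0,0,0],1]]'
```

```text
t: 5.25
position: [0.4855, -0.0299, 0.1101]
tcp_rot: [0.707, 0.707, -0.0, -0.0]
contact_force: [-0.3, -0.5, -2.1]
finger_gap: 0.489
gripper_force: 30.0
```

No contact yet (still about -2 N, the post's weight), so I go on down gently.

```bash
python3 -m inch '[[[0,0,0.08],[0,0,0],1],[[0,0,0.15],[0,0,0],1],[[0,0,0.15],[0,0,0],1]]'
python3 -m inch '[[[0,0,0.08],[0,0,0],1],[[0,0,0.08],[0,0,0],1]]'
```

```text
t: 5.5
position: [0.4855, -0.0299, 0.1098]
tcp_rot: [0.707, 0.707, 0.0, 0.0]
contact_force: [-1.7, 0.3, 10.5]
finger_gap: 0.494
gripper_force: 30.0
t: 5.67
position: [0.4855, -0.0299, 0.1097]
tcp_rot: [0.707, 0.707, 0.0, 0.001]
contact_force: [-2.3, 1.2, 19.2]
finger_gap: 0.492
gripper_force: 30.0
```

```bash
python3 -m inch '[[[0,0,-0.1],[0,0,0],1],[[0,0,-0.1],[0,0,0],-1],[[0,0,-0.1],[0,0,0],-1],[[0,0,-0.1],[0,0,0],-1],[[0,0,-0.1],[0,0,0],-1],[[0,0,-0.1],[0,0,0],-1],[[0,0,-2],[0,0,0],-1],[[0,0,-5],[0,0,0],-1],[[0,0,-9],[0,0,0],-1],[[0,0,-13],[0,0,0],-1]]'
python3 -m inch '[[[-4,0.5,-3],[0,0,0],-1],[[-8,0.5,-3],[0,0,0],-1],[[-11,0.5,-3],[0,0,0],-1],[[-11,0.5,-3],[0,0,0],-1],[[-11,0.5,-3],[0,0,0],-1],[[-11,0.5,-3],[0,0,0],-1]]'
python3 - <<'E'
from h import *
p,R=pose();I=get_image("wrist")[:,:,::-1];np.savez("w3.npz",p=p,R=R);print(p)
cv2.imwrite("pics/w3.png",I[0:300,120:500].repeat(2,0).repeat(2,1))
for X in([.4857,-.030,.084],[.4467,.0728,.044],[.4467,.0728,.044]):print(proj("wrist",X,(p,R)))
S=get_image("scene");D=get_image("side");cv2.imwrite("pics/scene3.png",S[:,:,::-1]);cv2.imwrite("pics/side3.png",D[:,:,::-1])
E
```

```text
t: 6.5
position: [0.4847, -0.03, 0.2387]
tcp_rot: [0.707, 0.707, -0.001, -0.001]
contact_force: [1.8, -0.0, 0.2]
finger_gap: 1.001
gripper_force: 0.0
t: 7.0
position: [0.4902, -0.1393, 0.2676]
tcp_rot: [0.707, 0.707, 0.0, -0.001]
contact_force: [0.4, 0.1, -0.5]
finger_gap: 1.002
gripper_force: 0.0
[ 0.49024202 -0.13932831  0.26760571]
[[309.35725198  92.62512292]]
[[263.69087913 -15.47695379]]
[[263.69087913 -15.47695379]]
```

View pics/w3.png

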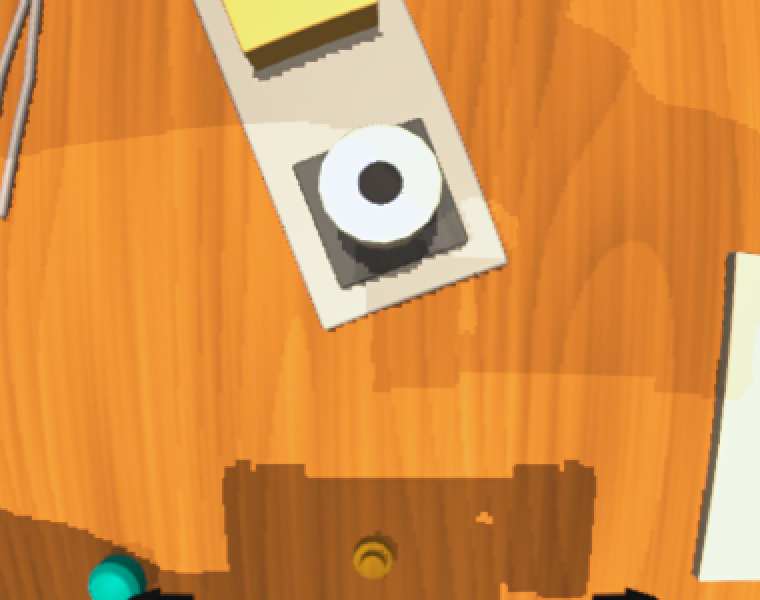

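The tall post's spot is at full-picture (310,91.5), against (309.4,92.6) predicted: well centred on the thin pad. Next is the short post.

```bash
python3 -m inch '[[[4,1,0],[0,0,0],-1],[[8,2,0],[0,0,0],-1],[[12,3,0],[0,0,0],-1],[[16,4,0],[0,0,0],-1],[[20,4,0],[0,0,0],-1],[[24,4,0],[0,0,0],-1],[[28,4,0],[0,0,0],-1],[[31,4,0],[0,0,0],-1],[[31,4,0],[0,0,0],-1],[[31,4,0],[0,0,0],-1]]'
python3 -m inch '[[[0,0,0],[0,0,0],-1],[[0,0,0],[0,0,0],-1],[[0,0,0],[0,0,0],-1]]'
python3 - <<'E'
from h import *
p,R=pose();I=get_image("wrist")[:,:,::-1];np.savez("w4.npz",p=p,R=R);print(p)
cv2.imwrite("pics/w4.png",I[0:300,120:520].repeat(2,0).repeat(2,1))
for X in([.5793,.2813,.04],[.4415,.3018,.02]):print(proj("wrist",X,(p,R)))
E
```

```text
t: 7.98
position: [0.5293, 0.1739, 0.2676]
tcp_rot: [0.705, 0.71, 0.0, -0.001]
contact_force: [0.5, -0.1, -0.4]
finger_gap: 1.002
gripper_force: 0.0
t: 8.23
position: [0.5306, 0.1684, 0.2679]
tcp_rot: [0.708, 0.706, -0.0, 0.0]
contact_force: [0.0, -0.2, 0.6]
finger_gap: 1.004
gripper_force: 0.0
[0.53056107 0.16844484 0.26786438]
[[374.82796032  95.44337821]]
[[215.36185486  78.35213321]]
```

View pics/w4.png

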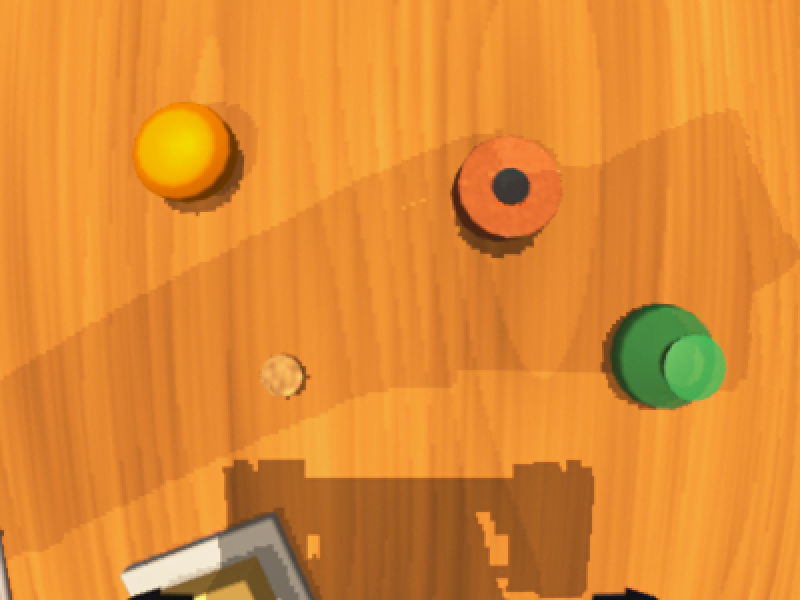

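Short post's spot at full-picture (375,93), amber at about (213,76), green vase at about (452,180). These are about 2 mm from the earlier estimate.

```bash
python3 -m inch '[[[4,2,3],[0,0,0],-1],[[8,4,6],[0,0,0],-1],[[11.4,4.9,9],[0,0,0],-1],[[11.4,4.9,12],[0,0,0],-1],[[11.4,4.9,15],[0,0,0],-1],[[11.4,4.9,18],[0,0,0],-1],[[11.4,4.9,19.9],[0,0,0],-1],[[11.4,4.9,19.9],[0,0,0],-1],[[11.4,4.9,19.9],[0,0,0],-1],[[11.4,4.9,19.9],[0,0,0],-1]]'
python3 -m inch '[[[0,0,0],[0,0,0],1],[[0,0,0],[0,0,0],1],[[0,0,0],[0,0,0],1],[[0,0,0],[0,0,0],1],[[0,0,0],[0,0,0],1],[[0,0,0],[0,0,0],1],[[0,0,0],[0,0,0],1],[[0,0,0],[0,0,0],1]]'
```

```text
t: 9.12
position: [0.5799, 0.2831, 0.0689]
tcp_rot: [0.708, 0.707, -0.0, 0.0]
contact_force: [0.1, -0.6, 0.1]
finger_gap: 1.0
gripper_force: 0.0
t: 9.78
position: [0.5795, 0.284, 0.069]
tcp_rot: [0.707, 0.707, 0.0, 0.0]
contact_force: [-0.1, 0.3, -0.2]
finger_gap: 0.492
gripper_force: 30.0
```

```bash
python3 -m inch '[[[0,0,-4],[0,0,0],1],[[-1,-0.6,-8],[0,0,0],1],[[-4,-2.5,-10],[0,0,0],1],[[-7.5,-4.7,-10],[0,0,0],1],[[-11,-7,-10],[0,0,0],1],[[-14.5,-9.2,-10],[0,0,0],1],[[-18,-11.4,-10],[0,0,0],1],[[-21.1,-13.3,-10],[0,0,0],1],[[-21.1,-13.3,-10],[0,0,0],1],[[-21.1,-13.3,-8],[0,0,0],1]]'
python3 -m inch '[[[0,0,1],[0,0,0],1],[[0,0,2],[0,0,0],1],[[0,0,2.7],[0,0,0],1],[[0,0,2.7],[0,0,0],1],[[0,0,2.7],[0,0,0],1]]'
```

```text
t: 10.62
position: [0.4466, 0.0707, 0.151]
tcp_rot: [0.709, 0.706, 0.001, 0.001]
contact_force: [0.3, 0.7, -1.0]
finger_gap: 0.493
gripper_force: 30.0
t: 11.03
position: [0.4466, 0.0732, 0.1218]
tcp_rot: [0.707, 0.707, -0.0, -0.0]
contact_force: [0.4, 0.2, -1.5]
finger_gap: 0.493
gripper_force: 30.0
```

```bash
python3 -m inch '[[[0,0,0.3],[0,0,0],1],[[0,0,0.6],[0,0,0],1],[[0,0,0.7],[0,0,0],1],[[0,0,0.77],[0,0,0],1],[[0,0,0.77],[0,0,0],1]]'
python3 -m inch '[[[0,0,0.08],[0,0,0],1],[[0,0,0.08],[0,0,0],1]]'
```

```text
t: 11.45
position: [0.4465, 0.073, 0.1142]
tcp_rot: [0.707, 0.707, 0.0, 0.0]
contact_force: [0.2, 1.4, -1.6]
finger_gap: 0.495
gripper_force: 30.0
t: 11.62
position: [0.4466, 0.073, 0.1134]
tcp_rot: [0.707, 0.707, 0.0, 0.0]
contact_force: [0.5, -1.0, -0.9]
finger_gap: 0.49
gripper_force: 30.0
```

```bash
python3 -m inch '[[[0,0,0.08],[0,0,0],1],[[0,0,0.08],[0,0,0],1]]'
python3 -m inch '[[[0,0,0.06],[0,0,0],1],[[0,0,0.06],[0,0,0],1]]'
```

```text
t: 11.78
position: [0.4466, 0.073, 0.1129]
tcp_rot: [0.707, 0.707, 0.0, 0.0]
contact_force: [0.0, -0.2, 2.1]
finger_gap: 0.49
gripper_force: 30.0
t: 11.95
position: [0.4465, 0.073, 0.1128]
tcp_rot: [0.707, 0.707, 0.0, 0.0]
contact_force: [-0.1, 0.4, 10.5]
finger_gap: 0.492
gripper_force: 30.0
```

```bash
python3 -m inch '[[[0,0,-0.05],[0,0,0],1],[[0,0,-0.05],[0,0,0],-1],[[0,0,-0.05],[0,0,0],-1],[[0,0,-0.05],[0,0,0],-1],[[0,0,-0.05],[0,0,0],-1],[[0,0,-0.05],[0,0,0],-1],[[0,0,-3],[0,0,0],-1],[[0,0,-7],[0,0,0],-1],[[0,0,-11],[0,0,0],-1],[[0,0,-15],[0,0,0],-1]]'
python3 -m inch '[[[-4,0.5,-3],[0,0,0],-1],[[-8,1,-3],[0,0,0],-1],[[-12,2,-3],[0,0,0],-1],[[-16,3,-3],[0,0,0],-1],[[-16,3,-3],[0,0,0],-1],[[-16,3,-3],[0,0,0],-1],[[-16,3,-3],[0,0,0],-1]]'
python3 - <<'E'
from h import *
p,R=pose();I=get_image("wrist")[:,:,::-1];np.savez("w5.npz",p=p,R=R);print(p)
cv2.imwrite("pics/w5.png",I[0:300,120:520].repeat(2,0).repeat(2,1))
for X in([.4857,-.030,.084],[.4467,.0728,.084]):print(proj("wrist",X,(p,R)))
c=np.array([.4662,.0214]);a=np.radians(20.8);M=np.array([[np.cos(a),-np.sin(a)],[np.sin(a),np.cos(a)]])
for q,h in((rect(.045,.1),.012),(rect(.03,.03,0,-.055),.024),(rect(.03,.03,0,.055),.044)):
    print(proj("wrist",np.c_[q@M.T+c,np.full(4,h)],(p,R)).round(1).tolist())
E
```

```text
t: 12.78
position: [0.4458, 0.0728, 0.2635]
tcp_rot: [0.707, 0.707, -0.001, -0.0]
contact_force: [1.3, 0.2, -1.6]
finger_gap: 1.003
gripper_force: 0.0
t: 13.37
position: [0.4761, -0.0865, 0.2917]
tcp_rot: [0.707, 0.707, 0.0, -0.001]
contact_force: [0.3, -0.6, -0.2]
finger_gap: 1.003
gripper_force: 0.0
[ 0.4760881  -0.08652389  0.29173746]
[[328.19387077 163.82760577]]
[[277.73986268  35.43334765]]
[[299.4, 217.0], [384.5, 186.0], [312.7, 0.1], [226.5, 33.3]]
[[307.8, 199.9], [367.0, 178.2], [345.2, 118.6], [284.7, 141.1]]
[[262.4, 89.7], [326.7, 65.4], [302.4, 7.0], [239.2, 31.4]]
```

View pics/w5.png

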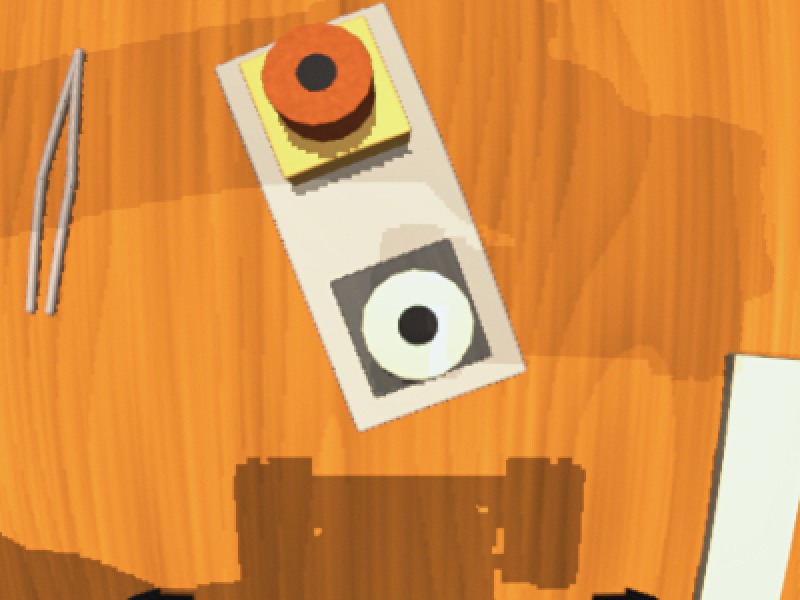

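Both spots sit within about 1 px of the predictions at tall (329,162.5) and short (278,36). The plate corners average (305.9,108.9), against (305.8,109.1) predicted, so the plate pose is good. Now the batt.

```bash
python3 -m inch '[[[-2,4,0],[0,0,0],-1],[[-5,7,0],[0,0,0],-1],[[-8,10,1],[0,0,0],-1],[[-11,13,2],[0,0,0],-1],[[-14,16,3],[0,0,0],-1],[[-15,19,4],[0,0,0],-1],[[-15,19,4],[0,0,0],-1],[[-15,19,4],[0,0,0],-1],[[-15,19,4],[0,0,0],-1],[[-15,19,4],[0,0,0],-1]]'
python3 - <<'E'
from h import *
p,R=pose();I=get_image("wrist")[:,:,::-1];np.savez("w6.npz",p=p,R=R);print(p)
cv2.imwrite("pics/w6.png",I[0:300,160:560].repeat(2,0).repeat(2,1))
c=np.array([.6808,-.127]);a=np.radians(-1.2);M=np.array([[np.cos(a),-np.sin(a)],[np.sin(a),np.cos(a)]])
print(proj("wrist",np.c_[rect(.027,.085)@M.T+c,np.full(4,.012)],(p,R)).round(1).tolist())
E
```

```text
t: 14.25
position: [0.6661, -0.2342, 0.2529]
tcp_rot: [0.706, 0.708, 0.0, -0.001]
contact_force: [-0.9, 0.4, -0.4]
finger_gap: 1.004
gripper_force: 0.0
[ 0.66612115 -0.23421592  0.25285578]
[[299.8, 199.4], [360.9, 201.2], [366.9, 12.5], [304.5, 9.8]]
```

View pics/w6.png

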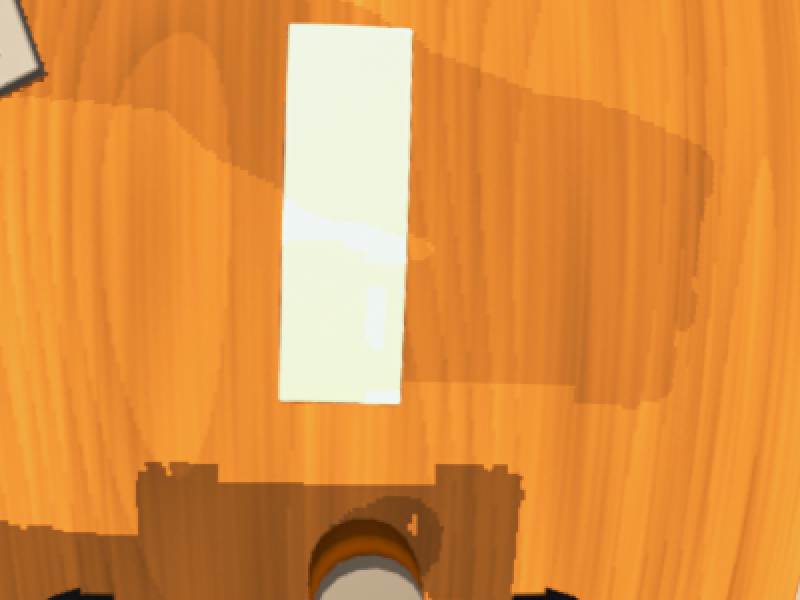

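Batt corners are at full-picture (299.5,200.5), (360,202), (366,14.5) and (304.5,12), so it's about 1 mm further toward -y than estimated.

```bash
python3 -m inch '[[[4,0.5,3],[0,0,0.02],-1],[[8,1,6],[0,0,0.02],-1],[[10.7,1.4,9],[0,0,0.02],-1],[[10.7,1.4,12],[0,0,0.02],-1],[[10.7,1.4,15],[0,0,0.02],-1],[[10.7,1.4,17],[0,0,0.02],-1],[[10.7,1.4,17],[0,0,0.02],-1],[[10.7,1.4,17],[0,0,0.02],-1],[[10.7,1.4,17],[0,0,0.02],-1]]'
```

```text
t: 15.05
position: [0.6816, -0.1301, 0.0845]
tcp_rot: [0.714, 0.7, 0.001, 0.001]
contact_force: [-0.4, -0.2, 1.0]
finger_gap: 0.998
gripper_force: 0.0
```

```bash
python3 -m inch '[[[0.2,-0.1,0.8],[0,0,0],-1],[[0.2,-0.1,1.4],[0,0,0],-1],[[0.2,-0.1,1.7],[0,0,0],-1],[[0.2,-0.1,1.7],[0,0,0],-1],[[0.2,-0.1,1.7],[0,0,0],-1]]'
python3 -m inch '[[[0,0,0],[0,0,0],1],[[0,0,0],[0,0,0],1],[[0,0,0],[0,0,0],1],[[0,0,0],[0,0,0],1],[[0,0,0],[0,0,0],1],[[0,0,0],[0,0,0],1],[[0,0,0],[0,0,0],1],[[0,0,0],[0,0,0],1]]'
```

```text
t: 15.47
position: [0.6796, -0.128, 0.0651]
tcp_rot: [0.714, 0.7, 0.0, 0.0]
contact_force: [0.5, 0.9, -0.6]
finger_gap: 0.999
gripper_force: 0.0
t: 16.13
position: [0.6796, -0.128, 0.0651]
tcp_rot: [0.714, 0.7, 0.0, 0.0]
contact_force: [-0.5, 0.4, 0.7]
finger_gap: 0.61
gripper_force: 30.0
```

```bash
python3 -m inch '[[[0,0,-2],[0,0,0],1],[[0,0,-5],[0,0,0],1],[[0,0,-8],[0,0,0],1],[[0,0,-11],[0,0,0],1],[[1,-1.5,-12],[0,0,0],1],[[3,-4,-12],[0,0,-0.05],1],[[5,-7,-12],[0,0,-0.13],1],[[7,-10,-12],[0,0,-0.21],1],[[9,-13,-12],[0,0,-0.29],1],[[11,-16,-12],[0,0,-0.35],1]]'
```

```text
t: 16.97
position: [0.52, -0.0141, 0.1851]
tcp_rot: [0.58, 0.815, 0.0, -0.0]
contact_force: [0.4, 1.0, -4.0]
finger_gap: 0.613
gripper_force: 30.0
```

```bash
python3 -m inch '[[[2,-1.6,0],[0,0,-0.02],1],[[4,-3,0],[0,0,-0.033],1],[[5.2,-4.1,0],[0,0,-0.033],1],[[5.2,-4.1,0],[0,0,-0.033],1],[[5.2,-4.1,0],[0,0,-0.033],1],[[5.2,-4.1,0],[0,0,-0.033],1]]'
python3 - <<'E'
from h import *
for i in range(1):
    s=get_state();R=Ro.from_quat(s["tcp_rot"]).as_matrix();print(s["position"],np.degrees(np.arctan2(R[1,1],R[0,1])))
    e=np.array([.4662,.0214,.155])-s["position"];print("tool delta cm",R.T@e*100)
E
```

```text
t: 17.47
position: [0.4673, 0.0207, 0.1851]
tcp_rot: [0.568, 0.823, 0.0, 0.001]
contact_force: [0.1, 1.2, -2.4]
finger_gap: 0.604
gripper_force: 30.0
[0.46733683 0.02071134 0.18508884] 20.75518339363963
tool delta cm [ 0.10696207 -0.0863889   3.00867819]
```

```bash
python3 -m inch '[[[0.1,-0.1,1],[0,0,0],1],[[0.1,-0.1,2],[0,0,0],1],[[0.1,-0.1,2.7],[0,0,0],1],[[0.1,-0.1,3],[0,0,0],1],[[0.1,-0.1,3.2],[0,0,0],1],[[0.1,-0.1,3.2],[0,0,0],1],[[0.1,-0.1,3.2],[0,0,0],1]]'
python3 - <<'E'
from h import *
p,R=pose();print(p,np.degrees(np.arctan2(R[1,1],R[0,1])), R.T@(np.array([.4662,.0214,.149])-p)*100)
E
```

```text
t: 18.05
position: [0.4652, 0.0216, 0.1531]
tcp_rot: [0.568, 0.823, 0.0, 0.0]
contact_force: [0.9, -0.3, -2.7]
finger_gap: 0.606
gripper_force: 30.0
[0.46517917 0.02156262 0.15313034] 20.78064331022794 [-0.05135353  0.08949285  0.4130816 ]
```

```bash
python3 -m inch '[[[0,0.05,0.15],[0,0,0],1],[[0,0.05,0.25],[0,0,0],1],[[0,0.05,0.32],[0,0,0],1],[[0,0.05,0.32],[0,0,0],1]]'
python3 -m inch '[[[0,0,0.08],[0,0,0],1],[[0,0,0.08],[0,0,0],1]]'
```

```text
t: 18.38
position: [0.4654, 0.0219, 0.1498]
tcp_rot: [0.568, 0.823, 0.0, 0.0]
contact_force: [0.4, -0.7, -2.5]
finger_gap: 0.606
gripper_force: 30.0
t: 18.55
position: [0.4654, 0.0219, 0.149]
tcp_rot: [0.568, 0.823, 0.0, 0.0]
contact_force: [0.1, 0.2, -2.6]
finger_gap: 0.608
gripper_force: 30.0
```

```bash
python3 -m inch '[[[0,0,0.06],[0,0,0],1],[[0,0,0.06],[0,0,0],1]]'
python3 -m inch '[[[0,0,0.06],[0,0,0],1],[[0,0,0.06],[0,0,0],1]]'
```

```text
t: 18.72
position: [0.4653, 0.0219, 0.149]
tcp_rot: [0.568, 0.823, 0.0, 0.0]
contact_force: [-1.6, -0.4, 5.2]
finger_gap: 0.611
gripper_force: 30.0
t: 18.88
position: [0.4653, 0.0219, 0.1489]
tcp_rot: [0.568, 0.823, 0.0, 0.0]
contact_force: [-1.0, -0.2, 11.0]
finger_gap: 0.609
gripper_force: 30.0
```

```bash
python3 -m inch '[[[0,0,-0.05],[0,0,0],1],[[0,0,-0.05],[0,0,0],-1],[[0,0,-0.05],[0,0,0],-1],[[0,0,-0.05],[0,0,0],-1],[[0,0,-0.05],[0,0,0],-1],[[0,0,-2],[0,0,0],-1],[[0,0,-5],[0,0,0],-1],[[0,0,-9],[0,0,0],-1],[[0,0,-13],[0,0,0],-1],[[0,0,-16],[0,0,0],-1]]'
python3 -m inch '[[[-4,0,0],[0,0,0],-1],[[-8,0,0],[0,0,0],-1],[[-12,0,0],[0,0,0],-1],[[-12,0,0],[0,0,0],-1],[[-12,0,0],[0,0,0],-1],[[-12,0,0],[0,0,0],-1],[[-12,0,0],[0,0,0],-1]]'
python3 - <<'E'
from h import *
p,R=pose();I=get_image("wrist")[:,:,::-1];np.savez("w7.npz",p=p,R=R);print(p)
D=get_image("side")[:,:,::-1]
w=I[0:300,180:460].repeat(2,0).repeat(2,1);d=np.zeros((600,240,3),np.uint8);t=D[190:340,300:380].repeat(3,0).repeat(3,1);d[:450]=t
cv2.imwrite("pics/w7.png",np.hstack([w,d]))
c=np.array([.4662,.0214]);a=np.radians(20.8);M=np.array([[np.cos(a),-np.sin(a)],[np.sin(a),np.cos(a)]])
for q,h in((rect(.027,.085),.096),(rect(.045,.1),.012)):
    print(((proj("wrist",np.c_[q@M.T+c,np.full(4,h)],(p,R))-[180,0])*2).round(1).tolist())
E
```

```text
t: 19.72
position: [0.4655, 0.022, 0.3105]
tcp_rot: [0.568, 0.823, 0.001, 0.001]
contact_force: [-0.7, 0.8, -0.5]
finger_gap: 1.003
gripper_force: 0.0
t: 20.3
position: [0.5075, -0.0887, 0.3076]
tcp_rot: [0.567, 0.824, 0.0, -0.001]
contact_force: [-0.7, 0.0, 0.0]
finger_gap: 0.996
gripper_force: 0.0
[ 0.50747488 -0.08870545  0.30764396]
[[204.8, 386.5], [340.0, 387.1], [342.2, -23.6], [206.0, -24.1]]
[[185.0, 391.2], [359.7, 391.9], [362.7, 12.9], [185.1, 12.2]]
```

View pics/w7.png

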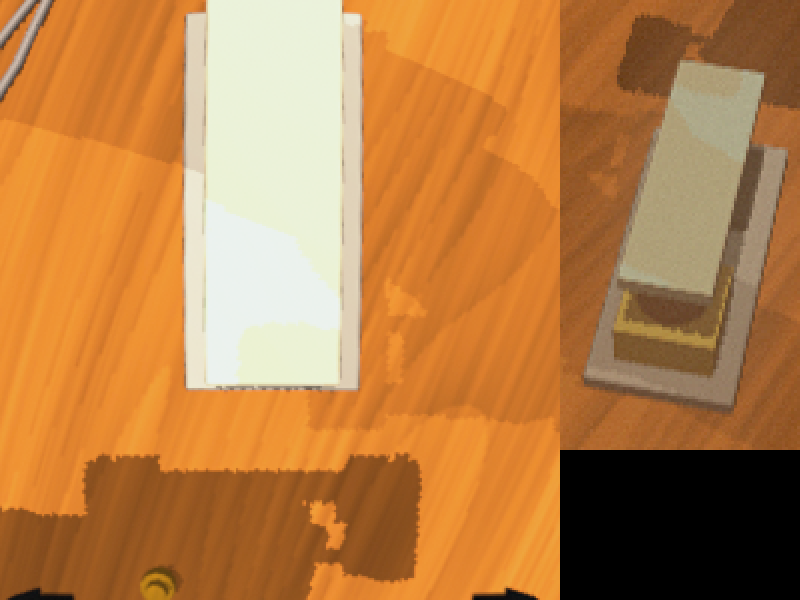

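The batt lies centred and parallel to the plate. Its near corners are at crop (206,384) and (341,384), about 1 mm from the prediction, and both posts lie beneath. Now amber.

```bash
python3 -m inch '[[[4,1,0],[0,0,0],-1],[[8,2,0],[0,0,0],-1],[[12,3,0],[0,0,0],-1],[[16,4.5,0],[0,0,0],-1],[[20,6,0],[0,0,0],-1],[[24,7.5,2],[0,0,0],-1],[[27,7.5,5],[0,0,0],-1],[[27,7.5,5],[0,0,0],-1],[[27,7.5,5],[0,0,0],-1],[[27,7.5,5],[0,0,0],-1]]'
python3 -m inch '[[[0,0,0],[0,0,0],-1],[[0,0,0],[0,0,0],-1]]'
python3 - <<'E'
from h import *
p,R=pose();I=get_image("wrist");c=cv2.cvtColor(I,cv2.COLOR_RGB2HSV);np.savez("w8.npz",p=p,R=R,I=I)
u=proj("wrist",[.4395,.303,.02],(p,R))[0];print(p,u)
x,y=int(u[0]),int(u[1]);w=I[max(0,y-50):y+50,x-50:x+50]
cv2.imwrite("pics/w8.png",cv2.resize(w[:,:,::-1],None,fx=4,fy=4,interpolation=cv2.INTER_NEAREST));print(x-50,max(0,y-50))
E
```

```text
t: 21.23
position: [0.4817, 0.1886, 0.2578]
tcp_rot: [0.567, 0.824, -0.001, 0.0]
contact_force: [0.5, -0.5, 0.2]
finger_gap: 1.003
gripper_force: 0.0
t: 21.4
position: [0.4831, 0.187, 0.2587]
tcp_rot: [0.569, 0.822, 0.0, 0.001]
contact_force: [-0.0, -0.0, -0.4]
finger_gap: 1.002
gripper_force: 0.0
[0.48310531 0.18698897 0.25872322] [315.17405322  82.87690162]
265 32
```

View pics/w8.png

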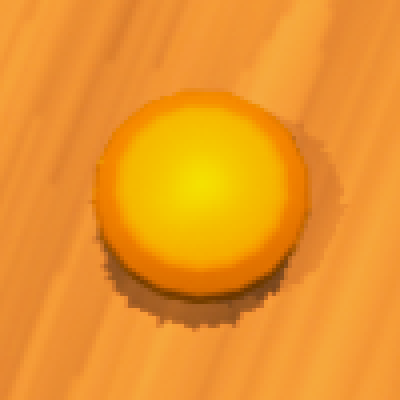

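Amber's silhouette is centred at full-picture (315.5,80.8), about 1.5 mm further out than estimated.

```bash
python3 -m inch '[[[4,0,4],[0,0,0],-1],[[8,0,6],[0,0,0],-1],[[12.5,0,9],[0,0,0],-1],[[12.5,0,11],[0,0,0],-1],[[12.5,0,14],[0,0,0],-1],[[12.5,0,17],[0,0,0],-1],[[12.5,0,19],[0,0,0],-1],[[12.5,0,19],[0,0,0],-1],[[12.5,0,19],[0,0,0],-1],[[12.5,0,19],[0,0,0],-1]]'
python3 -m inch '[[[0,0,0],[0,0,0],1],[[0,0,0],[0,0,0],1],[[0,0,0],[0,0,0],1],[[0,0,0],[0,0,0],1],[[0,0,0],[0,0,0],1],[[0,0,0],[0,0,0],1],[[0,0,0],[0,0,0],1],[[0,0,0],[0,0,0],1]]'
```

```text
t: 22.28
position: [0.4387, 0.3051, 0.0683]
tcp_rot: [0.568, 0.823, 0.0, 0.0]
contact_force: [0.5, 0.1, -0.1]
finger_gap: 1.004
gripper_force: 0.0
t: 22.95
position: [0.4378, 0.3056, 0.0679]
tcp_rot: [0.568, 0.823, 0.0, 0.0]
contact_force: [-0.1, -0.2, 0.7]
finger_gap: 0.491
gripper_force: 30.0
```

```bash
python3 -m inch '[[[0,0,-4],[0,0,0],1],[[0,0,-8],[0,0,0],1],[[-2,-0.5,-12],[0,0,0],1],[[-5,-1.1,-15],[0,0,0],1],[[-9,-2,-15],[0,0,0],1],[[-13,-3,-15],[0,0,0],1],[[-17,-3.8,-15],[0,0,0],1],[[-21,-4.7,-15],[0,0,0],1],[[-25,-5.6,-15],[0,0,0],1],[[-29,-6.5,-15],[0,0,0],1]]'
python3 -m inch '[[[-3,-0.7,0],[0,0,0],1],[[-4,-0.9,0],[0,0,0],1],[[-4,-0.9,1],[0,0,0],1],[[-4,-0.9,2],[0,0,0],1],[[-4,-0.9,3],[0,0,0],1],[[-4,-0.9,3],[0,0,0],1],[[-4,-0.9,3],[0,0,0],1]]'
python3 - <<'E'
from h import *
p,R=pose();print(p,R.T@(np.array([.4855,-.0292,.166])-p)*100)
E
```

```text
t: 23.78
position: [0.4797, 0.0093, 0.2178]
tcp_rot: [0.568, 0.823, -0.0, -0.0]
contact_force: [1.0, 0.3, -1.5]
finger_gap: 0.494
gripper_force: 30.0
t: 24.37
position: [0.4854, -0.0287, 0.1875]
tcp_rot: [0.567, 0.823, -0.0, -0.001]
contact_force: [0.1, 1.0, -0.0]
finger_gap: 0.492
gripper_force: 30.0
[ 0.48540145 -0.02865079  0.18754118] [-0.05619771 -0.0077324   2.15409416]
```

```bash
python3 -m inch '[[[-0.05,0,0.7],[0,0,0],1],[[-0.05,0,1.3],[0,0,0],1],[[-0.05,0,1.8],[0,0,0],1],[[-0.05,0,2.1],[0,0,0],1],[[-0.05,0,2.1],[0,0,0],1],[[-0.05,0,2.1],[0,0,0],1]]'
python3 -m inch '[[[0,0,0.08],[0,0,0],1],[[0,0,0.08],[0,0,0],1]]'
python3 -m inch '[[[0,0,0.06],[0,0,0],1],[[0,0,0.06],[0,0,0],1]]'
```

```text
t: 24.87
position: [0.4859, -0.0296, 0.1667]
tcp_rot: [0.568, 0.823, -0.0, -0.0]
contact_force: [0.0, -0.0, -0.6]
finger_gap: 0.492
gripper_force: 30.0
t: 25.03
position: [0.4861, -0.0296, 0.1661]
tcp_rot: [0.568, 0.823, 0.0, 0.0]
contact_force: [-0.1, 0.5, -1.3]
finger_gap: 0.492
gripper_force: 30.0
t: 25.2
position: [0.486, -0.0296, 0.1655]
tcp_rot: [0.568, 0.823, 0.0, 0.0]
contact_force: [-0.8, -0.5, -1.2]
finger_gap: 0.492
gripper_force: 30.0
```

```bash
python3 -m inch '[[[0,0,0.06],[0,0,0],1],[[0,0,0.06],[0,0,0],1]]'
python3 -m inch '[[[0,0,0.05],[0,0,0],1],[[0,0,0.05],[0,0,0],1]]'
```

```text
t: 25.37
position: [0.486, -0.0297, 0.1648]
tcp_rot: [0.568, 0.823, 0.0, 0.0]
contact_force: [-0.3, 0.1, -0.8]
finger_gap: 0.495
gripper_force: 30.0
t: 25.53
position: [0.486, -0.0296, 0.1643]
tcp_rot: [0.568, 0.823, 0.0, 0.0]
contact_force: [-0.9, 0.7, -1.6]
finger_gap: 0.488
gripper_force: 30.0
```

```bash
python3 -m inch '[[[0,0,0.05],[0,0,0],1],[[0,0,0.05],[0,0,0],1]]'
python3 -m inch '[[[0,0,0.04],[0,0,0],1],[[0,0,0.04],[0,0,0],1]]'
```

```text
t: 25.7
position: [0.486, -0.0296, 0.1639]
tcp_rot: [0.568, 0.823, 0.0, 0.0]
contact_force: [0.2, 0.5, -0.7]
finger_gap: 0.492
gripper_force: 30.0
t: 25.87
position: [0.486, -0.0296, 0.1639]
tcp_rot: [0.568, 0.823, 0.0, 0.0]
contact_force: [-0.0, -0.9, 4.1]
finger_gap: 0.492
gripper_force: 30.0
```

```bash
python3 -m inch '[[[0,0,-0.03],[0,0,0],1],[[0,0,-0.03],[0,0,0],-1],[[0,0,-0.03],[0,0,0],-1],[[0,0,-0.03],[0,0,0],-1],[[0,0,-0.03],[0,0,0],-1],[[0,0,-0.03],[0,0,0],-1],[[0,0,-2],[0,0,0],-1],[[0,0,-5],[0,0,0],-1],[[0,0,-9],[0,0,0],-1],[[0,0,-12],[0,0,0],-1]]'
python3 -m inch '[[[-3.5,-1.5,0],[0,0,0],-1],[[-7,-3,0],[0,0,0],-1],[[-10.5,-4.5,0],[0,0,0],-1],[[-14,-6,0],[0,0,0],-1],[[-17.5,-7.7,0],[0,0,0],-1],[[-21,-9.3,1],[0,0,0],-0.5],[[-24.5,-11,2],[0,0,0],-0.5],[[-28,-12.6,3],[0,0,0],-0.5],[[-32,-14.2,3.5],[0,0,0],-0.5],[[-32,-14.2,3.5],[0,0,0],-0.5]]'
python3 -m inch '[[[0,0,0],[0,0,0],-0.5],[[0,0,0],[0,0,0],-0.5],[[0,0,0],[0,0,0],-0.5]]'
python3 - <<'E'
from h import *
p,R=pose();I=get_image("wrist");np.savez("w9.npz",p=p,R=R,I=I)
u=proj("wrist",[.425,-.2692,.02],(p,R))[0];print(p,u)
x,y=int(u[0]),int(u[1]);x0,y0=x-140,max(0,y-80);a=I[y0:y0+200,x0:x0+200];print(x0,y0)
D=get_image("side")[210:330,290:390];S=get_image("scene")[140:270,260:390]
o=np.zeros((600,800,3),np.uint8);o[:500,:500]=cv2.resize(a,None,fx=2.5,fy=2.5,interpolation=cv2.INTER_CUBIC)
o[:288,510:750]=cv2.resize(D,None,fx=2.4,fy=2.4);o[290:290+286,510:796]=cv2.resize(S,None,fx=2.2,fy=2.2)
cv2.imwrite("pics/w9.png",o[:,:,::-1])
E
```

```text
t: 26.7
position: [0.4859, -0.0295, 0.2855]
tcp_rot: [0.568, 0.823, 0.0, 0.0]
contact_force: [0.6, -0.4, -0.1]
finger_gap: 0.999
gripper_force: 0.0
t: 27.53
position: [0.4631, -0.389, 0.2465]
tcp_rot: [0.573, 0.82, -0.003, 0.0]
contact_force: [-0.7, -1.8, 0.2]
finger_gap: 0.752
gripper_force: 0.0
t: 27.78
position: [0.4675, -0.3772, 0.2486]
tcp_rot: [0.567, 0.824, 0.001, -0.0]
contact_force: [-0.6, 1.0, 0.9]
finger_gap: 0.75
gripper_force: 0.0
[ 0.46749038 -0.37723247  0.2486243 ] [313.97386047  90.98656711]
173 10
```

View pics/w9.png

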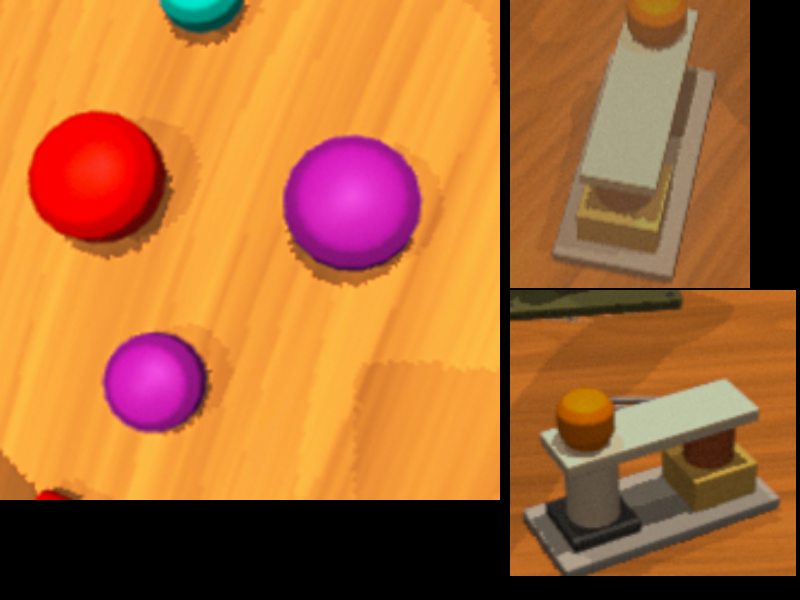

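Amber stands on the batt over the white post (scene inset). Purple is centred at full-picture (313.8,91.2), as predicted (314,91). Red is to the left with about 38 mm of gap, so the half-open jaw clears it.

```bash
python3 -m inch '[[[4,0,3],[0,0,0],-0.5],[[8,-0.1,6],[0,0,0],-0.5],[[11.6,-0.1,9],[0,0,0],-0.5],[[11.6,-0.1,11],[0,0,0],-0.5],[[11.6,-0.1,12],[0,0,0],-0.5],[[11.6,-0.1,12],[0,0,0],-0.5],[[11.6,-0.1,12],[0,0,0],-0.5]]'
python3 - <<'E'
from h import *
p,R=pose();print(p,R.T@(np.array([.425,-.2692,.067])-p)*100)
E
```

```text
t: 28.52
position: [0.4258, -0.2719, 0.1288]
tcp_rot: [0.568, 0.823, -0.0, 0.001]
contact_force: [0.8, 0.2, -0.3]
finger_gap: 0.75
gripper_force: 0.0
[ 0.42578739 -0.27193707  0.12879915] [0.29320163 0.02173284 6.1794845 ]
```

```bash
python3 -m inch '[[[0.2,0,2],[0,0,0],-0.5],[[0.2,0,4],[0,0,0],-0.5],[[0.2,0,5.5],[0,0,0],-0.5],[[0.2,0,6.1],[0,0,0],-0.5],[[0.2,0,6.1],[0,0,0],-0.5],[[0.2,0,6.1],[0,0,0],-0.5]]'
python3 -m inch '[[[0,0,0],[0,0,0],1],[[0,0,0],[0,0,0],1],[[0,0,0],[0,0,0],1],[[0,0,0],[0,0,0],1],[[0,0,0],[0,0,0],1],[[0,0,0],[0,0,0],1]]'
```

```text
t: 29.02
position: [0.4249, -0.2704, 0.0684]
tcp_rot: [0.568, 0.823, 0.0, 0.001]
contact_force: [-0.7, -0.1, 0.1]
finger_gap: 0.747
gripper_force: 0.0
t: 29.52
position: [0.4243, -0.2695, 0.0681]
tcp_rot: [0.568, 0.823, -0.0, 0.001]
contact_force: [0.2, 0.0, 5.1]
finger_gap: 0.489
gripper_force: 30.0
```

```bash
python3 -m inch '[[[0,0,-4],[0,0,0],1],[[0,0,-8],[0,0,0],1],[[0,0,-12],[0,0,0],1],[[1,0.5,-16],[0,0,0],1],[[4,1.8,-18.5],[0,0,0],1],[[7.5,3.4,-18.5],[0,0,0],1],[[11,5,-18.5],[0,0,0],1],[[14.5,6.6,-18.5],[0,0,0],1],[[18,8.2,-18.5],[0,0,0],1],[[21.5,9.8,-18.5],[0,0,0],1]]'
python3 -m inch '[[[3.5,1.6,0],[0,0,0],1],[[7,3.2,0],[0,0,0],1],[[9.7,4.4,0],[0,0,0],1],[[9.7,4.4,0],[0,0,0],1],[[9.7,4.4,2],[0,0,0],1],[[9.7,4.4,4],[0,0,0],1],[[9.7,4.4,5.5],[0,0,0],1],[[9.7,4.4,5.5],[0,0,0],1],[[9.7,4.4,5.5],[0,0,0],1]]'
python3 - <<'E'
from h import *
p,R=pose();print(p,R.T@(np.array([.4465,.073,.164])-p)*100)
E
```

```text
t: 30.35
position: [0.4387, -0.0319, 0.2525]
tcp_rot: [0.568, 0.823, -0.0, -0.0]
contact_force: [0.8, -0.8, -1.7]
finger_gap: 0.494
gripper_force: 30.0
t: 31.1
position: [0.4454, 0.0723, 0.1971]
tcp_rot: [0.568, 0.823, -0.001, -0.001]
contact_force: [0.1, 0.6, -0.8]
finger_gap: 0.493
gripper_force: 30.0
[0.44538354 0.07232927 0.19706596] [0.02372422 0.13587111 3.30628461]
```

```bash
python3 -m inch '[[[0,0.1,1],[0,0,0],1],[[0,0.1,2],[0,0,0],1],[[0,0.1,2.7],[0,0,0],1],[[0,0.1,3.0],[0,0,0],1],[[0,0.1,3.1],[0,0,0],1],[[0,0.1,3.1],[0,0,0],1],[[0,0.1,3.1],[0,0,0],1]]'
python3 -m inch '[[[0,0,0.06],[0,0,0],1],[[0,0,0.06],[0,0,0],1]]'
python3 -m inch '[[[0,0,0.05],[0,0,0],1],[[0,0,0.05],[0,0,0],1]]'
```

```text
t: 31.68
position: [0.4471, 0.0732, 0.1669]
tcp_rot: [0.568, 0.823, 0.0, 0.0]
contact_force: [-0.5, 0.6, -0.8]
finger_gap: 0.494
gripper_force: 30.0
t: 31.85
position: [0.4471, 0.0732, 0.1661]
tcp_rot: [0.568, 0.823, 0.0, 0.0]
contact_force: [1.0, -0.6, -1.3]
finger_gap: 0.485
gripper_force: 30.0
t: 32.02
position: [0.447, 0.0732, 0.1654]
tcp_rot: [0.568, 0.823, 0.0, 0.0]
contact_force: [-0.5, -0.0, -0.9]
finger_gap: 0.492
gripper_force: 30.0
```

```bash
python3 -m inch '[[[0,0,0.05],[0,0,0],1],[[0,0,0.05],[0,0,0],1]]'
python3 -m inch '[[[0,0,0.04],[0,0,0],1],[[0,0,0.04],[0,0,0],1]]'
```

```text
t: 32.18
position: [0.4469, 0.0732, 0.1648]
tcp_rot: [0.568, 0.823, -0.0, 0.0]
contact_force: [-0.0, 0.2, -1.8]
finger_gap: 0.492
gripper_force: 30.0
t: 32.35
position: [0.4469, 0.0732, 0.1644]
tcp_rot: [0.568, 0.823, -0.0, 0.0]
contact_force: [-0.9, -0.2, -1.5]
finger_gap: 0.495
gripper_force: 30.0
```

```bash
python3 -m inch '[[[0,0,0.05],[0,0,0],1],[[0,0,0.05],[0,0,0],1]]'
```

```text
t: 32.52
position: [0.4469, 0.0732, 0.1641]
tcp_rot: [0.568, 0.823, 0.0, 0.0]
contact_force: [-0.6, -0.1, 1.2]
finger_gap: 0.494
gripper_force: 30.0
```

```bash
python3 -m inch '[[[0,0,0.03],[0,0,0],1],[[0,0,0.03],[0,0,0],1]]'
```

```text
t: 32.68
position: [0.4469, 0.0732, 0.164]
tcp_rot: [0.568, 0.823, 0.0, 0.0]
contact_force: [-0.6, -1.4, 6.5]
finger_gap: 0.493
gripper_force: 30.0
```

Contact at 6.5 N, so I release, rise and back away for a last look.

```bash
python3 -m inch '[[[0,0,-0.03],[0,0,0],1],[[0,0,-0.03],[0,0,0],-1],[[0,0,-0.03],[0,0,0],-1],[[0,0,-0.03],[0,0,0],-1],[[0,0,-0.03],[0,0,0],-1],[[0,0,-0.03],[0,0,0],-1],[[0,0,-2],[0,0,0],-1],[[0,0,-5],[0,0,0],-1],[[0,0,-9],[0,0,0],-1],[[0,0,-13],[0,0,0],-1]]'
python3 -m inch '[[[-4,0,-1],[0,0,0],-1],[[-8,0,-3],[0,0,0],-1],[[-12,0,-4],[0,0,0],-1],[[-16,0,-4],[0,0,0],-1],[[-20,0,-4],[0,0,0],-1],[[-20,0,-4],[0,0,0],-1],[[-20,0,-4],[0,0,0],-1],[[-20,0,-4],[0,0,0],-1]]'
python3 - <<'E'
from h import *
p,R=pose();I=get_image("wrist");print(p)
o=np.zeros((600,800,3),np.uint8);o[:580,:400]=cv2.resize(I[0:290,220:420],None,fx=2,fy=2)
D=get_image("side")[170:330,280:400];S=get_image("scene")[150:280,250:400]
o[:320,410:650]=cv2.resize(D,None,fx=2,fy=2);o[325:585,410:710]=cv2.resize(S,None,fx=2,fy=2)
cv2.imwrite("pics/w10.png",o[:,:,::-1])
for X in([.4857,-.03,.116],[.4467,.0728,.116]):print((proj("wrist",X,(p,R))-[220,0])*2)
E
```

```text
t: 33.52
position: [0.4461, 0.073, 0.2947]
tcp_rot: [0.568, 0.823, -0.001, -0.001]
contact_force: [1.4, -0.7, -0.3]
finger_gap: 1.002
gripper_force: 0.0
t: 34.18
position: [0.5175, -0.1132, 0.3333]
tcp_rot: [0.568, 0.823, 0.0, -0.001]
contact_force: [0.4, 0.7, 0.4]
finger_gap: 1.002
gripper_force: 0.0
[ 0.51745561 -0.11321385  0.33328627]
[[190.8528328  245.03038804]]
[[191.43638499 -12.52183624]]
```

View pics/w10.png

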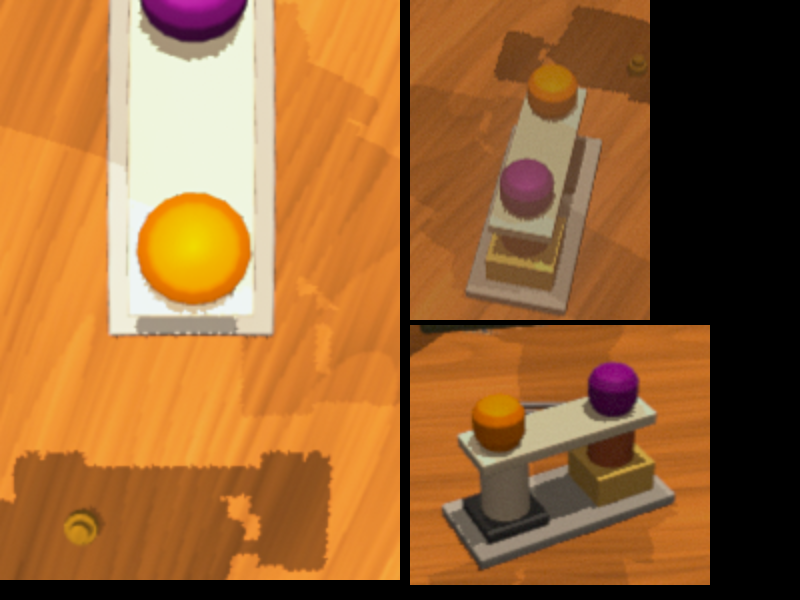

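Amber is at crop (194,248), against (191,245) ideal (about 1 mm off). Purple is at crop column 194, and both stand on a level, aligned batt. I hand it in.

```bash
python3 -c "
from plant import ticket
print(ticket.job_done())"
```

```text
the job is handed in; nothing more can be done
None
```

The kiln stand is built and loaded in the order asked, and the job was handed in at about 34 s. In the last pictures the batt sat level and in line with the plate, and both glasses stood on it, amber about 1 mm off its ideal spot; I gave no move at the vase.

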